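Load, latch and lift a workpiece carrier

ROBOT

A 7-joint arm with a two-finger parallel gripper is mounted at the origin on the work surface. World frame = base frame: x ahead of the robot, y to its left, z up, the work surface at z = 0. Lengths are in mm, angles in rad, forces in N, time in s.
With the tool pointing down it reaches from about 425 to 875 mm from the base axis. Payload 8.4 kg.
Tool frame: the origin (TCP) lies on the front face of the gripper's body, between the roots of the fingers; the fingertips stand 73 mm ahead of it and the grasp point (between the pads) lies 54 mm ahead of it (ctrl.tcp_to_tips is the distance from the TCP to the fingertips, in mm); z points along the fingers, y is the line along which they close (so a half turn about z gives the same grasp; the last joint's range is limited). The gripper opens to 85 mm and grips with 20 to 120 N. Pads are 22 mm wide; open, the fingers measure 114 mm over their backs; the gripper's body (76 mm by 85 mm) begins 54 mm behind the grasp point. The pads swing forward as they close: fully open they stand 13 mm farther back than shut.
Start: joints at [1.178, 0.333, 0.04, 1.465, -0.013, 1.343, -0.059], TCP at [188.213, -622.129, 303.908] pointing down, gripper open.
Joint ranges: [-2.58, 2.58], [-0.38, 2.09], [-1.3, 1.39], [0.25, 2.4], [-1.5, 4.64], [0.08, 2.09], [-2.65, 2.65]. Speed limits (rad/s): [2.22, 2.22, 2.79, 2.79, 3.14, 3.14, 3.14].

INTERFACE

Orientations are given as a unit quaternion [w, x, y, z].
In Python, from bench import ctrl, optics gives the robot as it stands.
- The arm moves only by the tool apply_moves, never from a script. Its argument "commands" is a list of rows, each an object of numbers: "x", "y", "z": the shift along the tool's x, y, z normalised to -1 to 1, where 1 is 600 mm; "ax", "ay", "az": the turn, a rotation vector about the tool's x, y, z normalised to -1 to 1, where 1 is 90 degrees; "gripper": the opening, from 0 (shut) to 1 (fully open). A call has 1 to 12 rows; each row shifts and turns the commanded pose from where the row before left it, along the tool's axes as they then stand; what a row does not reach is not made up. A row lasts 1/8 s, in which the tool goes at most 62.5 mm and 10.7 degrees, less where a joint would pass 70% of its speed; a pose out of reach is approached as far as the arm can. A call with a number of a shift or a turn outside -1 to 1 is refused whole. A call with a gripper value outside its range is refused whole. The fingers move at their own pace and stop on an object; the grip force is fixed at half the most. Time passes only in rows, so rows that do not move let the fingers close. It gives the time, the measured TCP pose, the force, the opening and the grip force at its end, in the units of the state.
- ctrl.state(): the state, without advancing time (a new reading comes with each control period).
- optics.camera(name): name is "scene" or "side" or "wrist"; returns the picture (400x640x3 uint8, red, green, blue); there is no depth.
- optics.calibration(name): a dict with "K" (3x3 intrinsics, pixels), "dist" ([k1, k2, p1, p2, k3] as OpenCV has them; the pictures are not rectified), "R" (3x3) and "t" (3): a world point X has camera coordinates R X + t; the wrist camera has in their place "mount" (4x4, takes a point from camera to tool coordinates, whose origin is the TCP and whose axes are the flange's). Camera axes: x right, y down, z forward; pixel columns grow to the right and rows downward; lengths in mm; the calibration is good to about 2 mm. A picture is of the moment at which its call begins: read the wrist's pose just before it. calibration takes no time and is no camera call.
- ctrl.job_done(): hands the job in; it is judged then, once.
The state is a dict: "time_s": time; "qpos": joint angles; "dq": joint speeds; "effort": joint torques, N m; "eef_pos": TCP position; "orientation": TCP orientation; "force": force on the tool from outside, world axes, zero at the start; "wrist_torque": the same for the moment, N m; "gripper_width": finger opening in mm; "grasp_force": force on a finger pad.
Only numpy, scipy, OpenCV 4.12 (cv2) and the standard library are available. Lean on these libraries where they do the work, as an engineer would, in place of code of your own. Each camera call takes 0.05 s, during which the arm holds its last target. There are 200 camera calls.

TASK

Pick up the stepped aluminium workpiece, set it upright and fully down in the carrier's pocket and let go, swing the latch bar fully shut over it, then take the carrier by its black handle and lift it, level all the way, at least 10 cm above its dock. Finish while holding it there in the air, level and still, with the workpiece latched in; do not put it down. Leave the other things on the bench where they are.

Things in the scene. Friction and masses are not known exactly. Their poses are not given: they have to be found in the camera images.
- workpiece: Stepped aluminium block, about 0.18 kg, loose and upright on the bench. Lower part 28 (x) x 46 (y) x 40 mm high; centred on it a step 28 (x) x 30 (y) x 12 high: 52 mm tall in all, seen along x an upside-down T. Origin: centre of the underside; z up. Grip its two flat, full-height x faces (28 mm apart). It fits the pocket either way round (yaw or yaw + pi).
- carrier: Loose aluminium carrier, about 0.6 kg, in the dock. Plate 250 (x) x 110 (y) x 8 mm; origin: centre of its underside, z up. Black handle over the origin, pocket centre at x 90, low dark steel counterweight at x -98 (loaded, it balances under the handle). A latch post (radius 9 mm) stands at x 90, y -44, so keep the fingers on the workpiece's x faces when putting it in.
- handle (a point): Middle of the carrier's handle bar: a level bar 50 (x) x 16 (y) x 20 mm (z) along the carrier's x, on two posts 12 x 14 mm at x +-19; the bar's top is 70 mm above the carrier's underside, this point 60 mm. Grip it from above across its 16 mm (along the carrier's y). Axes as the carrier's.
- pocket (a point): Centre of the pocket's floor, 8 mm above the carrier's underside; axes as the carrier's. The pocket is 33 (x) x 51 (y) mm, 12 mm deep: 6 mm straight, above it a lead-in flaring 5 mm outward on every side, in a frame 51 x 69 mm. A seated workpiece has its origin here, its x along the carrier's x, and stands 40 mm above the frame.
- latch (a joint): Latch bar turning about a vertical post: 0 = fully shut (a stop; the bar lies along the carrier's +y, 3 mm over the seated workpiece), up to 2.0 rad open towards the carrier's +x (at 1.57 it points along +x). At angle a the knob is (88 sin a, 88 cos a) mm in the carrier's x, y from the pivot. Shuts anticlockwise from above, stays where left; 0.5 N at the knob moves it.
- latch_knob (a point): Grip point on the upright black knob at the end of the latch bar: 14 mm diameter, 42 mm tall, standing on the bar's top (71.5 mm above the carrier's underside); this point is 21 mm above the bar's top, on the knob's axis, 88 mm from the pivot. The bar is 18 mm wide and 8 thick.
- latch_pivot (a point): Latch pivot, on the axis of the post at carrier x 90, y -44, at the underside of the bar, 63.5 mm above the carrier's underside; axes as the carrier's.
- dock: Grey dock plate fixed to the bench, 274 (x) x 134 (y) x 20 mm, with low steel corner stops (8 mm high) that locate the carrier's plate with 2 mm play; the carrier stands on its 20 mm high top, axes parallel to it. Origin: centre of the underside.
- flat_block: Bystander: low aluminium block 60 x 45 x 22 mm with two dark hole marks on top. Origin: centre of the underside.
- bush: Bystander: round aluminium bush, 48 mm diameter, 24 mm bore, 45 mm high. Origin: centre of the underside.
- bowl: Bystander: orange plastic bowl, 110 mm across, 45 mm high. Origin: centre of the underside.
- wrench: Bystander: wrench lying flat on the bench.
- brush: Bystander: bench brush lying flat.
- file: Bystander: flat file with a wooden handle, 300 mm long, lying flat along its x.
- square: Bystander: steel try square lying flat, stock 80 mm, blade 120 mm.
There are look-alikes about, which are no part of the job. What is shaped like the workpiece but brown or green is not meant.

How it is judged (in metres and radians):
On the way, in this order (a step that is already met when the one before it is completed fails the run):
1. the workpiece stands fully down in the pocket of the docked carrier, released (horizontal distance between workpiece and pocket below 0.006 m and z of workpiece in the frame of pocket below 0.004 m and angle between the z axis of workpiece and the z axis of carrier, either way round below 0.08 rad and contact force between workpiece and the fingers below 0.1 N and height (world z) of carrier below 0.03 m), for 0.2 s.
2. the latch is fully shut over the seated workpiece, the carrier still in its dock (horizontal distance between workpiece and pocket below 0.006 m and z of workpiece in the frame of pocket below 0.004 m and angle between the z axis of workpiece and the z axis of carrier, either way round below 0.08 rad and value of joint latch below 0.12 rad and height (world z) of carrier below 0.03 m), for 0.2 s.
At the end, for the whole second after the job is handed in: Held by its handle (within 40 mm of the bar's middle), carrier over 90 mm above the dock's top, within 0.12 rad of level, under 30 mm/s and 0.2 rad/s, resting on nothing; latch within 0.12 rad of shut; workpiece seated (6 mm sideways, 4 mm of the floor, 0.08 rad) (height (world z) of carrier above 0.11 m and angle between carrier's own z axis and vertical below 0.12 rad and linear speed of carrier below 0.03 m/s and angular speed of carrier below 0.2 rad/s and distance between the grasp point and handle below 0.04 m and contact force between the fingers and carrier above 2 N and value of joint latch below 0.12 rad and horizontal distance between workpiece and pocket below 0.006 m and z of workpiece in the frame of pocket below 0.004 m and angle between the z axis of workpiece and the z axis of carrier, either way round below 0.08 rad and contact force between carrier and dock below 0.1 N and contact force between carrier and flat_block below 0.1 N and contact force between carrier and bush below 0.1 N and contact force between carrier and bowl below 0.1 N and contact force between carrier and wrench below 0.1 N and contact force between carrier and brush below 0.1 N and contact force between carrier and file below 0.1 N and contact force between carrier and square below 0.1 N); the arm keeps its last pose, push and grip.
It fails at once if the carrier is tipped more than 0.3 rad (angle between carrier's own z axis and vertical above 0.3 rad).
It fails at once if the carrier is lifted off its dock with the latch open (height (world z) of carrier above 0.04 m and value of joint latch above 0.3 rad).
It fails at once if another thing on the bench is moved more than 25 mm (distance of any of flat_block, bush, bowl, wrench, brush, file, square from where it was at the start of the episode above 0.025 m).
It also fails if it takes over 69 s, if anything falls off the work surface, if the arm or the gripper's body presses on something with over 40 N, if the wrist force passes 120 N, or if a joint passes its speed limit or range.

## Working session

There is one attempt and no reset: what is moved stays moved. The work goes in short steps, Python scripts to look and compute and a tool call to move; the robot and the scene stay as the last step left them, time stands still between calls to the robot, and variables do not carry over. Pictures are saved under pics/ and viewed, at most 10 in all, crops included, and the job is handed in when it is done.

Besides the shell and the picture viewer there is one more tool, called by a JSON object that holds its "api" and its "payload". apply_moves: Moves the arm, as the interface text tells. Scaled input: -1 to 1 covers 600 mm each way for a shift and 90 degrees each way for a turn. Its arguments: {"type":"object","properties":{"commands":{"type":"array","items":{"type":"object","properties":{"x":{"type":"number"},"y":{"type":"number"},"z":{"type":"number"},"ax":{"type":"number"},"ay":{"type":"number"},"az":{"type":"number"},"gripper":{"type":"number"}}}}},"required":["commands"]}

```bash
ls; mkdir -p pics
python3 - <<'E'
from bench import ctrl, optics
import cv2,json
s=ctrl.state(); print(s)
for n in ["scene","side","wrist"]:
    im=optics.camera(n); cv2.imwrite(f"pics/{n}0.png",im[:,:,::-1]); c=optics.calibration(n); print(n,{k:(v.tolist() if hasattr(v,'tolist') else v) for k,v in c.items()})
E
```

```text
pics
{'time_s': 0.0, 'qpos': array([ 1.17780125,  0.33393264,  0.0398902 ,  1.46625165, -0.01339514,
        1.34333019, -0.05848028]), 'dq': array([-7.93309725e-05, -2.12473353e-04, -2.18394501e-04, -3.28091561e-04,
       -5.87827747e-04, -1.49151560e-03, -8.38975900e-04]), 'effort': array([ 7.87632653e-04, -6.58546829e+01,  1.36622362e+00, -4.05560803e+01,
        1.68742362e-02,  1.23174879e-02, -8.72707773e-06]), 'eef_pos': array([ 188.10316066, -621.83413425,  303.01696645]), 'orientation': array([-8.07694335e-04,  9.89230458e-01,  1.46363981e-01, -1.81680115e-04]), 'force': array([ 1.01368849, -0.17462502, -0.31996654]), 'wrist_torque': array([ 0.004713  ,  0.00204423, -0.06588976]), 'grasp_force': 0.0, 'gripper_width': 85.28829531091685}
scene {'K': [[433.0216323673431, 0.0, 320.2312643650471], [0.0, 433.0216323673431, 198.11686297543517], [0.0, 0.0, 1.0]], 'dist': [-0.08216234443944335, 0.0, 0.0, 0.0, 0.0], 'R': [[-0.5120867236388924, 0.8589324069942702, -0.0015191075715564465], [0.4894321281611182, 0.2903401336906849, -0.8222887562724873], [-0.7058494027740362, -0.421826655
[... 309 characters left out ...]
37756336756, 0.015861668785179802], [-0.3813041445720587, 0.43521164480926894, -0.8155966978565944], [0.5166477287210456, -0.6312881200360235, -0.578403348804939]], 't': [435.7475781532972, 240.53272902164534, 875.9499392382141]}
wrist {'K': [[292.3324215783092, 0.0, 317.6722478845291], [0.0, 292.3324215783092, 199.7392061178589], [0.0, 0.0, 1.0]], 'dist': [-0.01808801696640017, 0.0, 0.0, 0.0, 0.0], 'mount': [[0.00015635163666971244, -0.9612663787543058, -0.27562098002646124, 69.65342661884249], [0.9999997053352131, 0.0003574487975146226, -0.0006793819561946097, -0.9274535209563561], [0.0007515874207024967, -0.27562079258818334, 0.9612661513906585, -70.37935844762627], [0.0, 0.0, 0.0, 1.0]]}
```

View pics/scene0.png

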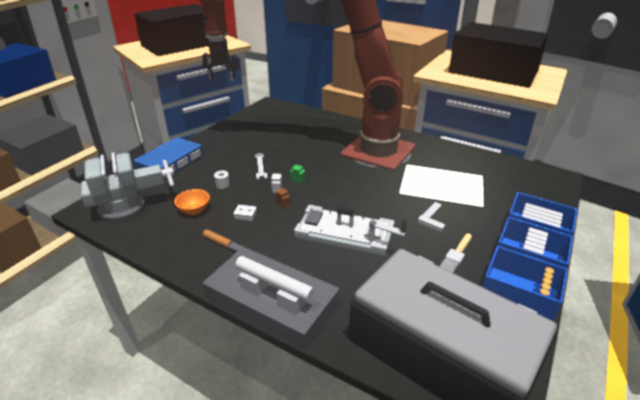

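View pics/side0.png

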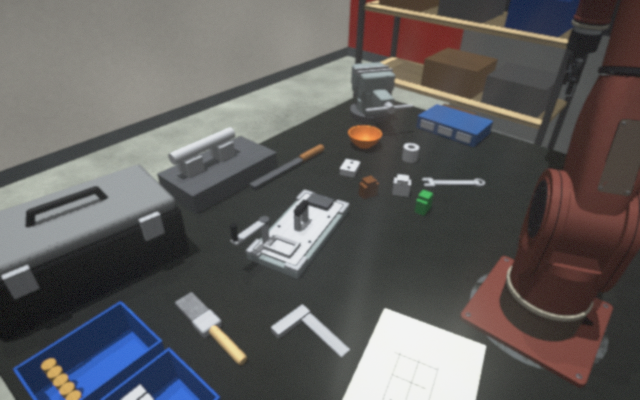

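Scene picture: the aluminium workpiece is at (277,181), with the brown and green look-alikes beside it. The carrier is around (345,228), its handle at (346,216) and the latch open on the right at about (395,225). In the side picture the workpiece is at (402,185), the handle at (300,212) and the knob at (234,232).

```bash
cat > h.py <<'E'
import numpy as np, cv2
from bench import ctrl, optics
from scipy.spatial.transform import Rotation as Rot
def pose(s):
    q=np.array(s["orientation"]); return Rot.from_quat(q[[1,2,3,0]]).as_matrix(), np.array(s["eef_pos"])
def cam(name,s=None):
    c=optics.calibration(name); K=np.array(c["K"]); d=np.array(c["dist"])
    if name=="wrist":
        R,p=pose(s); M=np.array(c["mount"]); Rw=R@M[:3,:3]; o=R@M[:3,3]+p
    else:
        Rw=np.array(c["R"]).T; o=-Rw@np.array(c["t"])
    return K,d,Rw,o
def rays(name,px,s=None):
    K,d,Rw,o=cam(name,s)
    u=cv2.undistortPoints(np.array(px,float).reshape(-1,1,2),K,d).reshape(-1,2)
    return o,np.c_[u,np.ones(len(u))]@Rw.T
def plane(name,px,z,s=None):
    o,d=rays(name,px,s); return o+d*((z-o[2])/d[:,2])[:,None]
def tri(a,pa,b,pb,sa=None,sb=None):
    o1,d1=rays(a,[pa],sa);o2,d2=rays(b,[pb],sb);d1=d1[0];d2=d2[0]
    t=np.linalg.lstsq(np.c_[d1,-d2],o2-o1,rcond=None)[0]
    p,q=o1+t[0]*d1,o2+t[1]*d2; return (p+q)/2,np.linalg.norm(p-q)
def proj(name,P,s=None):
    K,d,Rw,o=cam(name,s); rv=cv2.Rodrigues(Rw.T)[0]
    return cv2.projectPoints(np.array(P,float).reshape(-1,3),rv,-Rw.T@o,K,d)[0].reshape(-1,2)
E
python3 - <<'E'
from h import *
np.set_printoptions(precision=1,suppress=True)
for n,a,b in [("wp top",(277,177),(402,178)),("handle",(346,213),(300,204)),("knob",(402,227),(234,230)),("brown",(282,194),(369,183)),("green",(297,168),(425,198))]:
    print(n,*tri("scene",a,"side",b))
a=cv2.imread("pics/scene0.png")[155:255,200:440]; b=cv2.imread("pics/side0.png")[160:285,215:445]
a=cv2.resize(a,None,fx=3.3,fy=3,interpolation=cv2.INTER_CUBIC)[:,:790]; b=cv2.resize(b,(552,300),interpolation=cv2.INTER_CUBIC)
o=np.zeros((600,800,3),np.uint8); o[:300,:a.shape[1]]=a[:300]; o[300:,:552]=b; cv2.imwrite("pics/crop.png",o)
E
```

```text
wp top [ 434.3 -186.3   51.3] 0.03853052919504743
handle [531.8 128.6  84.8] 10.542860814075015
knob [549.5 309.7 113.7] 2.453187386749778
brown [ 498.1 -121.2   39.9] 1.225109694686494
green [ 345.  -160.6   44.5] 9.362837691736305
```

View pics/crop.png

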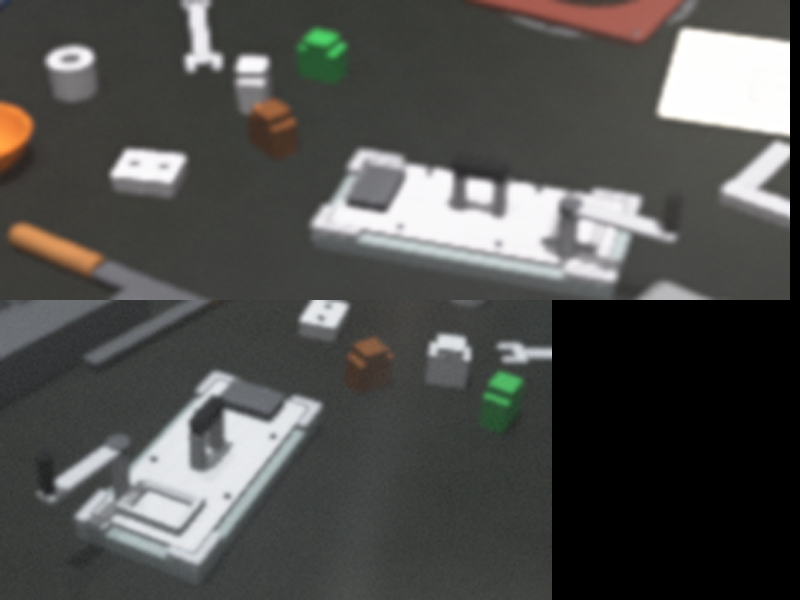

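The crop agrees. The carrier's x axis runs from the counterweight to the pocket, roughly along world +y, with the post and latch on its far side and the latch about 1.6 rad open. I'll move the wrist camera over the workpiece.

{"api": "apply_moves", "payload": {"commands": [{"x": 0.06,"y": -0.058,"z": 0.0,"gripper": 1},{"x": 0.06,"y": -0.058,"z": 0.015,"gripper": 1},{"x": 0.06,"y": -0.058,"z": 0.015,"gripper": 1},{"x": 0.06,"y": -0.058,"z": 0.015,"gripper": 1},{"x": 0.06,"y": -0.058,"z": 0.015,"gripper": 1},{"x": 0.06,"y": -0.058,"z": 0.015,"gripper": 1},{"x": 0.06,"y": -0.058,"z": 0.015,"gripper": 1},{"x": 0.06,"y": -0.058,"z": 0.015,"gripper": 1},{"x": 0.06,"y": -0.058,"z": 0.015,"gripper": 1},{"x": 0.06,"y": -0.056,"z": 0.015,"gripper": 1},{"gripper": 1},{"gripper": 1}]}}

```text
$.commands[0]: bad value
```

Run:
```python
from h import *
np.set_printoptions(precision=2,suppress=True)
s=ctrl.state(); im=optics.camera("wrist"); cv2.imwrite("pics/w1.png",im[:,:,::-1])
import pickle; pickle.dump(s,open("w1.pkl","wb"))
print(s["time_s"],s["eef_pos"],pose(s)[0],s["qpos"]); print(proj("wrist",[[434,-186,52]],s))
```

```text
0.15 [ 188.13 -621.91  303.25] [[ 0.96  0.29 -0.  ]
 [ 0.29 -0.96  0.  ]
 [-0.   -0.   -1.  ]] [ 1.18  0.33  0.04  1.47 -0.01  1.34 -0.06]
[[ -82.98 -229.96]]
```

View pics/w1.png

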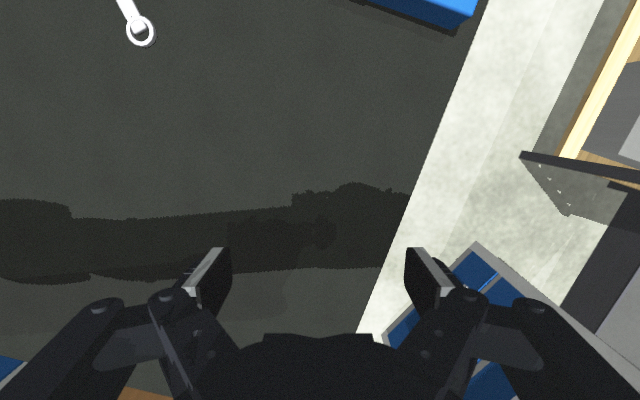

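The wrist picture shows the wrench at (140,30) and the fingers at the bottom, taken before any motion because the call was refused. I'll send rows with every field filled in.

{"api": "apply_moves", "payload": {"commands": [{"x": 0.06,"y": -0.058,"z": 0.015,"ax": 0,"ay": 0,"az": 0,"gripper": 0.99},{"x": 0.06,"y": -0.058,"z": 0.015,"ax": 0,"ay": 0,"az": 0,"gripper": 0.99},{"x": 0.06,"y": -0.058,"z": 0.015,"ax": 0,"ay": 0,"az": 0,"gripper": 0.99},{"x": 0.06,"y": -0.058,"z": 0.015,"ax": 0,"ay": 0,"az": 0,"gripper": 0.99},{"x": 0.06,"y": -0.058,"z": 0.015,"ax": 0,"ay": 0,"az": 0,"gripper": 0.99},{"x": 0.06,"y": -0.058,"z": 0.015,"ax": 0,"ay": 0,"az": 0,"gripper": 0.99},{"x": 0.06,"y": -0.058,"z": 0.015,"ax": 0,"ay": 0,"az": 0,"gripper": 0.99},{"x": 0.06,"y": -0.058,"z": 0.015,"ax": 0,"ay": 0,"az": 0,"gripper": 0.99},{"x": 0.06,"y": -0.058,"z": 0.01,"ax": 0,"ay": 0,"az": 0,"gripper": 0.99},{"x": 0.06,"y": -0.056,"z": 0.01,"ax": 0,"ay": 0,"az": 0,"gripper": 0.99},{"x": 0,"y": 0,"z": 0,"ax": 0,"ay": 0,"az": 0,"gripper": 0.99},{"x": 0,"y": 0,"z": 0,"ax": 0,"ay": 0,"az": 0,"gripper": 0.99}]}}

```text
time_s: 1.7
eef_pos: [432.1, -186.4, 219.9]
orientation: [0.0, 0.989, 0.146, -0.0]
force: [0.0, -0.4, -1.0]
gripper_width: 84.4
grasp_force: 0.0
```

Run:
```python
from h import *
np.set_printoptions(precision=2,suppress=True)
s=ctrl.state(); im=optics.camera("wrist"); cv2.imwrite("pics/w2.png",im[:,:,::-1])
import pickle; pickle.dump(s,open("w2.pkl","wb"))
print(s["time_s"],s["eef_pos"],pose(s)[0],s["qpos"]); print(proj("wrist",[[434,-186,52]],s))
```

```text
1.7 [ 432.08 -186.43  219.86] [[ 0.96  0.29 -0.  ]
 [ 0.29 -0.96 -0.  ]
 [-0.    0.   -1.  ]] [ 0.66  0.06 -0.36  1.98  0.02  1.11 -0.98]
[[319.12 198.94]]
```

View pics/w2.png

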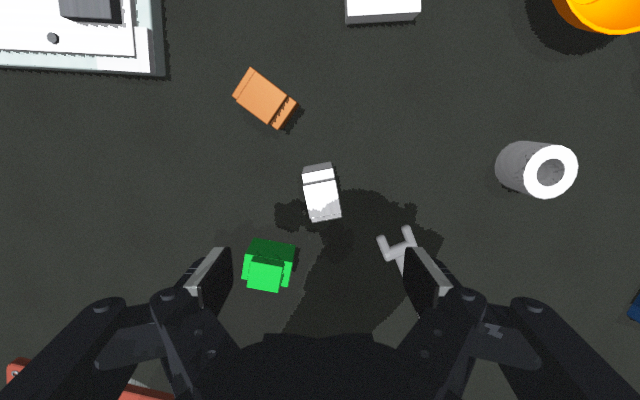

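The workpiece is at the centre: its top face spans about (302,180) to (341,222), with its lit shoulder above at (318,173). The green look-alike is at (268,265) and the brown one at (265,97), and the wrench jaw is at (398,245). The camera sees it from straight above, so I'll segment it.

Run:
```python
from h import *; import pickle
np.set_printoptions(precision=2,suppress=True)
s=pickle.load(open("w2.pkl","rb")); im=cv2.imread("pics/w2.png"); hsv=cv2.cvtColor(im,cv2.COLOR_BGR2HSV); g=cv2.cvtColor(im,cv2.COLOR_BGR2GRAY)
print(g[155:230:3,318:328:3].T)
m=((g>115)&(hsv[...,1]<60)).astype(np.uint8)
n,l,st,c=cv2.connectedComponentsWithStats(m)
for i in range(1,n):
    if 280<c[i][0]<360 and 150<c[i][1]<230 and st[i][4]>30:
        cn=cv2.findContours((l==i).astype(np.uint8),cv2.RETR_EXTERNAL,cv2.CHAIN_APPROX_NONE)[0][0]
        r=cv2.minAreaRect(cn); b=cv2.boxPoints(r); ap=cv2.approxPolyDP(cn,3,True).reshape(-1,2)
        print(st[i],r,ap.tolist()); w=plane("wrist",b,52,s); print(w, w.mean(0),[np.linalg.norm(w[k]-w[k-1]) for k in range(4)])
crop=im[150:240,260:380]; cv2.imwrite("pics/c2.png",cv2.resize(crop,None,fx=5,fy=5,interpolation=cv2.INTER_NEAREST))
```

```text
[[ 64  62  67 116 124 113 255 255 255 123 255 255 255 255 255 255 255 255
  255 193 194 185 126  38  38]
 [ 63  64  66 122 126 241 255 255 247 216 255 255 255 255 255 255 255 255
  246 195 194 190  79  37  35]
 [ 64  66  65 125 126 254 255 255 193 249 255 255 255 255 255 255 255 255
  195 192 195 188  46  33  40]
 [ 68  63  62 124 125 255 255 255 150 255 255 255 255 255 255 255 238 201
  202 201 179 188  39  42  34]]
[ 301  162   41   61 1789] ((320.5577087402344, 192.28846740722656), (56.4814453125, 33.535858154296875), 78.69007110595703) [[329, 162], [305, 167], [301, 174], [312, 222], [341, 216]]
[[ 454.51 -162.11   52.  ]
 [ 467.51 -186.35   52.  ]
 [ 424.63 -209.96   52.  ]
 [ 410.62 -184.53   52.  ]] [ 439.32 -185.74   52.  ] [np.float64(49.28496015944357), np.float64(27.5124793910343), np.float64(48.9530022324583), np.float64(29.038322924623422)]
```

View pics/c2.png

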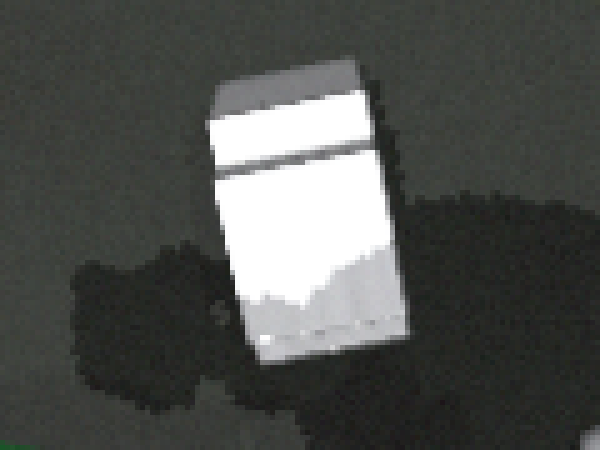

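The enlarged crop resolves the near shoulder (outer edge (208,120)-(363,90)), the step riser, the top face and the far shoulder (outer edge (260,362)-(410,336)). These give the corners at z = 40 and z = 52.

Run:
```python
from h import *; import pickle
np.set_printoptions(precision=2,suppress=True)
s=pickle.load(open("w2.pkl","rb"))
f=lambda P:np.array(P,float)/5-.5+[260,150]
sh=plane("wrist",f([(208,120),(363,90),(410,336),(260,362)]),40,s)
tp=plane("wrist",f([(216,180),(376,150),(405,319),(254,342)]),52,s)
for q in (sh,tp):
    e=[q[k]-q[k-1] for k in range(4)]
    yd=(q[0]-q[3]+q[1]-q[2]); print(q.mean(0),[np.linalg.norm(k) for k in e],np.degrees(np.arctan2(yd[1],yd[0])),[np.degrees(np.arctan2(k[1],k[0])) for k in e])
```

```text
[ 434.44 -188.24   40.  ] [np.float64(45.54901612883786), np.float64(27.35722420571062), np.float64(45.85806544633148), np.float64(27.65942230221579)] 28.13310628819407 [np.float64(27.944819388486984), np.float64(-62.074033029093805), np.float64(-151.6798757305462), np.float64(117.28800879440452)]
[ 434.4  -188.49   52.  ] [np.float64(29.352223889469407), np.float64(27.16394973205658), np.float64(30.129055797283776), np.float64(26.317490651625082)] 28.105576271971696 [np.float64(28.94832217319961), np.float64(-62.28607862659952), np.float64(-152.7154392001342), np.float64(116.00944190418329)]
```

{"api": "apply_moves", "payload": {"commands": [{"x": 0.003,"y": 0.004,"z": 0,"ax": 0,"ay": 0,"az": -0.0625,"gripper": 0.65},{"x": 0,"y": 0,"z": 0.02,"ax": 0,"ay": 0,"az": -0.0625,"gripper": 0.65},{"x": 0,"y": 0,"z": 0.05,"ax": 0,"ay": 0,"az": 0,"gripper": 0.65},{"x": 0,"y": 0,"z": 0.05,"ax": 0,"ay": 0,"az": 0,"gripper": 0.65},{"x": 0,"y": 0,"z": 0.05,"ax": 0,"ay": 0,"az": 0,"gripper": 0.65},{"x": 0,"y": 0,"z": 0.03,"ax": 0,"ay": 0,"az": 0,"gripper": 0.65},{"x": 0,"y": 0,"z": 0.02,"ax": 0,"ay": 0,"az": 0,"gripper": 0.65},{"x": 0,"y": 0,"z": 0,"ax": 0,"ay": 0,"az": 0,"gripper": 0.65}]}}

```text
time_s: 2.75
eef_pos: [434.2, -188.3, 87.5]
orientation: [-0.0, 0.97, 0.242, -0.001]
force: [-0.6, -0.4, 0.6]
gripper_width: 55.5
grasp_force: 0.0
```

Run:
```python
from h import *
np.set_printoptions(precision=2,suppress=True)
s=ctrl.state(); im=optics.camera("wrist"); cv2.imwrite("pics/w3.png",im[:,:,::-1])
import pickle; pickle.dump(s,open("w3.pkl","wb"))
R,p=pose(s); print(s["time_s"],p,s["force"],s["gripper_width"],ctrl.tcp_to_tips, np.degrees(np.arctan2(R[1,:2],R[0,:2])))
w=np.array([434.4,-188.3,88]); print(R.T@(w-p))
```

```text
2.75 [ 434.2  -188.29   87.48] [-0.62 -0.42  0.63] 55.48406372950565 72.6 [ 28.01 -61.99]
[ 0.17  0.11 -0.52]
```

View pics/w3.png

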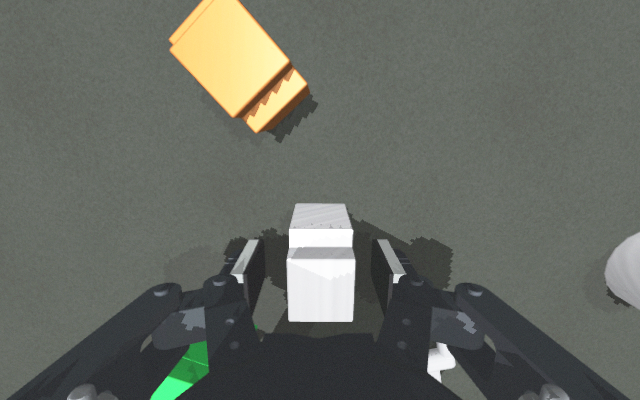

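The workpiece sits centred and square between the open pads at (321,285), so I'll close, lift and carry it towards the carrier.

{"api": "apply_moves", "payload": {"commands": [{"x": 0,"y": 0,"z": 0,"ax": 0,"ay": 0,"az": 0,"gripper": 0},{"x": 0,"y": 0,"z": 0,"ax": 0,"ay": 0,"az": 0,"gripper": 0},{"x": 0,"y": 0,"z": 0,"ax": 0,"ay": 0,"az": 0,"gripper": 0},{"x": 0,"y": 0,"z": 0,"ax": 0,"ay": 0,"az": 0,"gripper": 0},{"x": 0,"y": 0,"z": 0,"ax": 0,"ay": 0,"az": 0,"gripper": 0},{"x": 0,"y": 0,"z": -0.02,"ax": 0,"ay": 0,"az": 0,"gripper": 0},{"x": 0,"y": 0,"z": -0.04,"ax": 0,"ay": 0,"az": 0,"gripper": 0},{"x": 0,"y": 0,"z": -0.05,"ax": 0,"ay": 0,"az": 0,"gripper": 0},{"x": 0,"y": 0,"z": -0.05,"ax": 0,"ay": 0,"az": 0,"gripper": 0},{"x": 0,"y": 0,"z": -0.05,"ax": 0,"ay": 0,"az": 0,"gripper": 0}]}}

```text
time_s: 4.05
eef_pos: [434.6, -187.5, 215.5]
orientation: [0.0, 0.97, 0.243, 0.0]
force: [0.5, 0.9, -1.0]
gripper_width: 27.4
grasp_force: 59.1
```

{"api": "apply_moves", "payload": {"commands": [{"x": 0.03,"y": -0.03,"z": -0.02,"ax": 0,"ay": 0,"az": 0,"gripper": 0},{"x": 0.05,"y": -0.05,"z": -0.02,"ax": 0,"ay": 0,"az": 0,"gripper": 0},{"x": 0.05,"y": -0.055,"z": -0.02,"ax": 0,"ay": 0,"az": 0,"gripper": 0},{"x": 0.05,"y": -0.055,"z": -0.02,"ax": 0,"ay": 0,"az": 0,"gripper": 0},{"x": 0.05,"y": -0.055,"z": -0.02,"ax": 0,"ay": 0,"az": 0,"gripper": 0},{"x": 0.05,"y": -0.055,"z": -0.02,"ax": 0,"ay": 0,"az": 0,"gripper": 0},{"x": 0.05,"y": -0.055,"z": -0.02,"ax": 0,"ay": 0,"az": 0,"gripper": 0},{"x": 0.05,"y": -0.05,"z": 0,"ax": 0,"ay": 0,"az": 0,"gripper": 0},{"x": 0.03,"y": -0.03,"z": 0,"ax": 0,"ay": 0,"az": 0,"gripper": 0},{"x": 0.01,"y": -0.01,"z": 0,"ax": 0,"ay": 0,"az": 0,"gripper": 0},{"x": 0,"y": 0,"z": 0,"ax": 0,"ay": 0,"az": 0,"gripper": 0},{"x": 0,"y": 0,"z": 0,"ax": 0,"ay": 0,"az": 0,"gripper": 0}]}}

```text
time_s: 5.55
eef_pos: [531.4, 165.1, 298.0]
orientation: [0.0, 0.97, 0.242, -0.0]
force: [-0.7, 1.0, -0.4]
gripper_width: 27.1
grasp_force: 59.2
```

Run:
```python
from h import *
np.set_printoptions(precision=2,suppress=True)
s=ctrl.state(); im=optics.camera("wrist"); cv2.imwrite("pics/w4.png",im[:,:,::-1])
import pickle; pickle.dump(s,open("w4.pkl","wb"))
R,p=pose(s); print(s["time_s"],p,s["force"],s["gripper_width"],s["grasp_force"],ctrl.tcp_to_tips, np.degrees(np.arctan2(R[1,:2],R[0,:2])),s["qpos"])
```

```text
5.55 [531.39 165.07 297.97] [-0.66  0.97 -0.37] 27.138396332980367 59.240493178367615 72.6 [ 27.99 -62.01] [ 0.22  0.21 -0.69  1.68  0.14  1.31 -1.57]
```

View pics/w4.png

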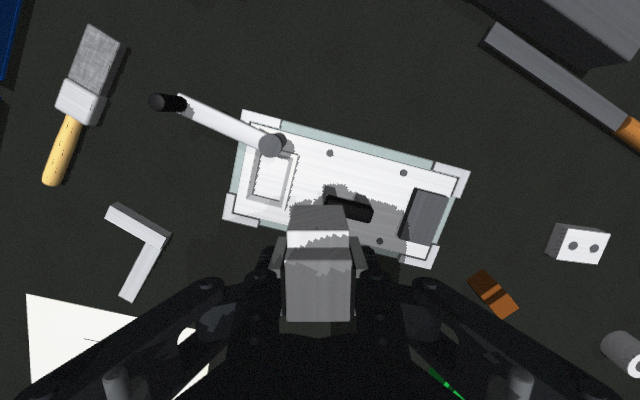

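The workpiece is held. The carrier lies from (224,113) to (470,268), with the pocket at about (272,178), the post at (270,145), the knob at (160,102) and the handle's dark bar at about (350,208), half hidden. I'll enlarge that part for corners.

Run:
```python
import cv2
im=cv2.imread("pics/w4.png")[90:240,135:335]; cv2.imwrite("pics/c4.png",cv2.resize(im,None,fx=4,fy=4,interpolation=cv2.INTER_CUBIC))
```

```text
(no output)
```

View pics/c4.png

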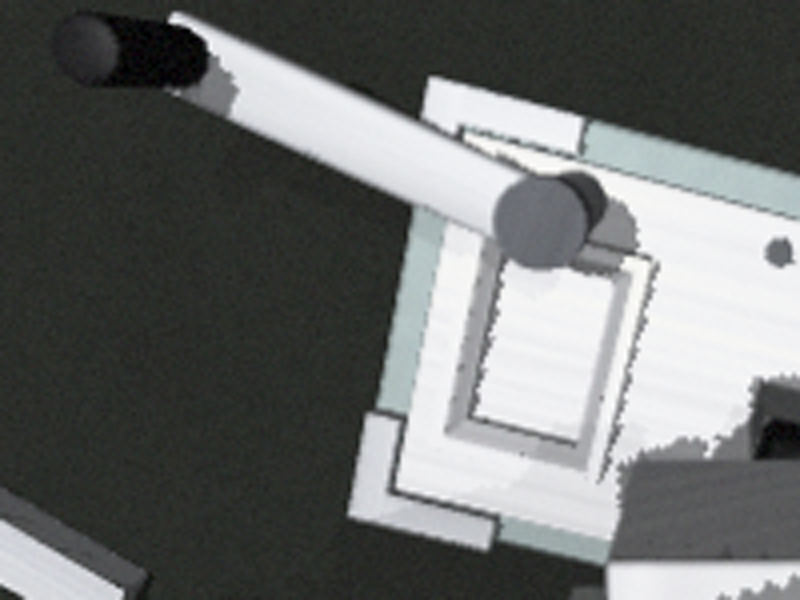

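The crop shows these pixel positions (crop coordinates):
- Plate corners: (460,128) and (395,492).
- Pocket floor corners: (472,418) and (578,442).
- Lead-in corners: (448,432) and (585,468).
- Pivot cap: (542,222).
- Knob top: (88,48).

I'll fit a planar pose to these points.

Run:
```python
from h import *; import pickle
np.set_printoptions(precision=2,suppress=True)
s=pickle.load(open("w4.pkl","rb"))
f=lambda P:(np.array(P,float)+.5)/4-.5+[135,90]
L=[((460,128),28,125,-55),((395,492),28,125,55),((472,418),28,106.5,25.5),((578,442),28,73.5,25.5),((448,432),40,111.5,30.5),((585,468),40,68.5,30.5)]
W=np.array([plane("wrist",[f(a)],z,s)[0,:2] for a,z,_,_ in L]); C=np.array([[x,y] for *_,x,y in L],float)
D=[((428,77),137,-67),((348,515),137,67)]
Wd=np.r_[[plane("wrist",[f(a)],28,s)[0,:2] for a,*_ in D],plane("wrist",[(470.5,168.5),(432.5,268.5)],28,s)[:,:2]]; Cd=np.array([[137,-67],[137,67],[-137,-67],[-137,67]],float)
def fit(C,W):
    c=C[:,0]+1j*C[:,1]; w=W[:,0]+1j*W[:,1]; th=np.angle(np.sum((w-w.mean())*np.conj(c-c.mean()))); t=w.mean()-np.exp(1j*th)*c.mean()
    r=np.exp(-1j*th)*(w-t)-c
    print("yaw",np.degrees(th),"org",t.real,t.imag,"res",np.c_[r.real,r.imag].tolist()); return th,t
fit(Cd,Wd); th,t=fit(C,W)
pk=t+np.exp(1j*th)*90; print("pocket",pk)
k=plane("wrist",[f((88,48))],133.5,s)[0]; pv=plane("wrist",[f((542,222))],91.5,s)[0]
for p in (k,pv): print(p, np.exp(-1j*th)*(p[0]+1j*p[1]-t))
R,p=pose(s); print("tool delta to pocket",R.T@np.array([pk.real-p[0],pk.imag-p[1],0]))
```

```text
yaw 103.75614979756135 org 527.0548458329226 128.0649981094458 res [[0.19439186826016908, -0.07166751930105875], [1.262705224695992, -0.30753380728879165], [0.5809899487969119, -0.4068404208370424], [-2.0380870417530446, 0.7860417474271344]]
yaw 103.9583785832015 org 527.3567499715117 128.74380137871262 res [[0.17825159874277574, -0.6787690004361622], [0.007734028737161225, 0.7007582771252174], [-0.18336540770641818, 1.2839045225627999], [0.23312619754931063, 0.8915284939288703], [-1.0589384231164445, -1.6229823348286914], [0.8231920057936009, -0.5744399583522579]]
pocket (505.64722184656256+216.08621025659988j)
[544.21 313.06 133.5 ] (174.81140768749296-60.821336152482026j)
[548.49 225.73  91.5 ] (89.02219237573378-43.9043571778518j)
tool delta to pocket [  1.22 -57.14  -0.04]
```

Pocket at (505.6, 215.9), carrier yaw 103.9°, latch about 1.77 rad open. I'll move over the pocket, align and come down to just above the frame.

{"api": "apply_moves", "payload": {"commands": [{"x": 0.001,"y": -0.045,"z": 0,"ax": 0,"ay": 0,"az": 0,"gripper": 0},{"x": 0.001,"y": -0.05,"z": 0,"ax": 0,"ay": 0,"az": 0,"gripper": 0},{"x": 0,"y": 0,"z": 0,"ax": 0,"ay": 0,"az": 0.08,"gripper": 0},{"x": 0,"y": 0,"z": 0.02,"ax": 0,"ay": 0,"az": 0.077,"gripper": 0},{"x": 0,"y": 0,"z": 0.045,"ax": 0,"ay": 0,"az": 0,"gripper": 0},{"x": 0,"y": 0,"z": 0.05,"ax": 0,"ay": 0,"az": 0,"gripper": 0},{"x": 0,"y": 0,"z": 0.05,"ax": 0,"ay": 0,"az": 0,"gripper": 0},{"x": 0,"y": 0,"z": 0.05,"ax": 0,"ay": 0,"az": 0,"gripper": 0},{"x": 0,"y": 0,"z": 0.04,"ax": 0,"ay": 0,"az": 0,"gripper": 0},{"x": 0,"y": 0,"z": 0.015,"ax": 0,"ay": 0,"az": 0,"gripper": 0},{"x": 0,"y": 0,"z": 0,"ax": 0,"ay": 0,"az": 0,"gripper": 0},{"x": 0,"y": 0,"z": 0,"ax": 0,"ay": 0,"az": 0,"gripper": 0}]}}

```text
time_s: 7.1
eef_pos: [506.3, 217.5, 137.1]
orientation: [-0.0, 0.993, 0.121, 0.001]
force: [0.1, -0.1, -2.3]
gripper_width: 27.1
grasp_force: 59.2
```

Run:
```python
from h import *
np.set_printoptions(precision=2,suppress=True)
s=ctrl.state(); im=optics.camera("wrist"); cv2.imwrite("pics/w5.png",im[:,:,::-1])
R,p=pose(s); print(s["time_s"],p,s["force"],s["gripper_width"], np.degrees(np.arctan2(R[1,:2],R[0,:2])))
print(R.T@(np.array([505.6,215.9,115.5])-p))
```

```text
7.1 [506.25 217.47 137.06] [ 0.07 -0.11 -2.27] 27.05429763508488 [ 13.94 -76.06]
[-1.04  1.37 21.56]
```

{"api": "apply_moves", "payload": {"commands": [{"x": -0.0015,"y": 0.002,"z": 0,"ax": 0,"ay": 0,"az": 0,"gripper": 0},{"x": 0,"y": 0,"z": 0.008,"ax": 0,"ay": 0,"az": 0,"gripper": 0},{"x": 0,"y": 0,"z": 0.006,"ax": 0,"ay": 0,"az": 0,"gripper": 0},{"x": 0,"y": 0,"z": 0.005,"ax": 0,"ay": 0,"az": 0,"gripper": 0},{"x": 0,"y": 0,"z": 0.004,"ax": 0,"ay": 0,"az": 0,"gripper": 0},{"x": 0,"y": 0,"z": 0.003,"ax": 0,"ay": 0,"az": 0,"gripper": 0},{"x": 0,"y": 0,"z": 0,"ax": 0,"ay": 0,"az": 0,"gripper": 0}]}}

```text
time_s: 8.02
eef_pos: [505.0, 216.0, 120.2]
orientation: [-0.0, 0.993, 0.121, -0.0]
force: [-0.3, -0.4, -1.5]
gripper_width: 27.4
grasp_force: 59.2
```

{"api": "apply_moves", "payload": {"commands": [{"x": 0,"y": 0,"z": 0.004,"ax": 0,"ay": 0,"az": 0,"gripper": 0},{"x": 0,"y": 0,"z": 0.002,"ax": 0,"ay": 0,"az": 0,"gripper": 0},{"x": 0,"y": 0,"z": 0.001,"ax": 0,"ay": 0,"az": 0,"gripper": 0},{"x": 0,"y": 0,"z": 0,"ax": 0,"ay": 0,"az": 0,"gripper": 0}]}}

```text
time_s: 8.52
eef_pos: [505.1, 216.0, 116.9]
orientation: [0.0, 0.993, 0.121, 0.0]
force: [-3.1, -1.9, 8.1]
gripper_width: 27.4
grasp_force: 60.7
```

{"api": "apply_moves", "payload": {"commands": [{"x": 0,"y": 0,"z": 0,"ax": 0,"ay": 0,"az": 0,"gripper": 0.5},{"x": 0,"y": 0,"z": 0,"ax": 0,"ay": 0,"az": 0,"gripper": 0.5},{"x": 0,"y": 0,"z": 0,"ax": 0,"ay": 0,"az": 0,"gripper": 0.5},{"x": 0,"y": 0,"z": 0,"ax": 0,"ay": 0,"az": 0,"gripper": 0.5},{"x": 0,"y": 0,"z": -0.02,"ax": 0,"ay": 0,"az": 0,"gripper": 0.5},{"x": 0,"y": 0,"z": -0.04,"ax": 0,"ay": 0,"az": 0,"gripper": 0.5},{"x": 0,"y": 0,"z": -0.06,"ax": 0,"ay": 0,"az": 0,"gripper": 0.5},{"x": 0,"y": 0,"z": -0.08,"ax": 0,"ay": 0,"az": 0,"gripper": 0.5},{"x": 0,"y": 0,"z": -0.05,"ax": 0,"ay": 0,"az": 0,"gripper": 0.5},{"x": 0,"y": 0,"z": 0,"ax": 0,"ay": 0,"az": 0,"gripper": 0.5},{"x": 0,"y": 0,"z": 0,"ax": 0,"ay": 0,"az": 0,"gripper": 0.5}]}}

```text
time_s: 9.9
eef_pos: [504.8, 215.8, 266.0]
orientation: [0.0, 0.993, 0.121, -0.0]
force: [0.4, -0.0, -0.4]
gripper_width: 42.8
grasp_force: 0.0
```

Run:
```python
from h import *; import pickle
np.set_printoptions(precision=2,suppress=True)
s=ctrl.state(); im=optics.camera("wrist"); cv2.imwrite("pics/w6.png",im[:,:,::-1]); pickle.dump(s,open("w6.pkl","wb"))
R,p=pose(s); print(s["time_s"],p,s["force"],s["gripper_width"])
sc=optics.camera("side"); cv2.imwrite("pics/side6.png",sc[:,:,::-1])
a=cv2.resize(im[40:300,100:500,::-1],(800,520),interpolation=cv2.INTER_CUBIC); cv2.imwrite("pics/c6.png",a)
```

```text
9.9 [504.84 215.81 266.03] [ 0.36 -0.04 -0.43] 42.774147924629375
```

View pics/c6.png

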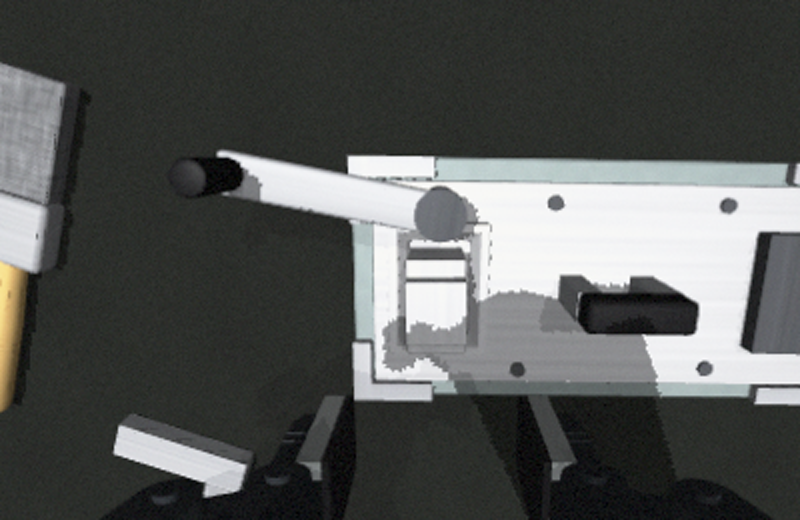

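The released workpiece stands squarely in the pocket (crop (405–467, 250–350)), the latch is still open with its knob at (190,177), and the handle is at (640,312). I'll check that it is fully down by touching its top with closed fingers, expecting contact at about TCP z 152.6.

{"api": "apply_moves", "payload": {"commands": [{"x": 0,"y": 0,"z": 0.04,"ax": 0,"ay": 0,"az": 0,"gripper": 0},{"x": 0,"y": 0,"z": 0.06,"ax": 0,"ay": 0,"az": 0,"gripper": 0},{"x": 0,"y": 0,"z": 0.05,"ax": 0,"ay": 0,"az": 0,"gripper": 0},{"x": 0,"y": 0,"z": 0.02,"ax": 0,"ay": 0,"az": 0,"gripper": 0},{"x": 0,"y": 0,"z": 0.005,"ax": 0,"ay": 0,"az": 0,"gripper": 0},{"x": 0,"y": 0,"z": 0.004,"ax": 0,"ay": 0,"az": 0,"gripper": 0},{"x": 0,"y": 0,"z": 0.004,"ax": 0,"ay": 0,"az": 0,"gripper": 0},{"x": 0,"y": 0,"z": 0.002,"ax": 0,"ay": 0,"az": 0,"gripper": 0},{"x": 0,"y": 0,"z": 0,"ax": 0,"ay": 0,"az": 0,"gripper": 0},{"x": 0,"y": 0,"z": 0,"ax": 0,"ay": 0,"az": 0,"gripper": 0}]}}

```text
time_s: 11.25
eef_pos: [505.1, 216.0, 155.3]
orientation: [-0.0, 0.993, 0.121, 0.0]
force: [0.7, -0.5, 0.4]
gripper_width: 0.2
grasp_force: 0.0
```

{"api": "apply_moves", "payload": {"commands": [{"x": 0,"y": 0,"z": 0.002,"ax": 0,"ay": 0,"az": 0,"gripper": 0},{"x": 0,"y": 0,"z": 0,"ax": 0,"ay": 0,"az": 0,"gripper": 0}]}}

```text
time_s: 11.5
eef_pos: [505.0, 215.9, 153.8]
orientation: [-0.0, 0.993, 0.121, -0.0]
force: [0.1, -1.1, 1.3]
gripper_width: 0.3
grasp_force: 0.0
```

{"api": "apply_moves", "payload": {"commands": [{"x": 0,"y": 0,"z": 0.003,"ax": 0,"ay": 0,"az": 0,"gripper": 0},{"x": 0,"y": 0,"z": 0,"ax": 0,"ay": 0,"az": 0,"gripper": 0}]}}

```text
time_s: 11.75
eef_pos: [505.2, 216.1, 152.8]
orientation: [0.0, 0.993, 0.121, 0.0]
force: [-2.7, -1.7, 6.9]
gripper_width: -0.0
grasp_force: 3.7
```

Contact came at 153.0, so the top is at 80 mm and the workpiece is fully down. Next I'll raise the tool, go outside the knob and start pushing the latch with closed fingers.

{"api": "apply_moves", "payload": {"commands": [{"x": 0,"y": 0,"z": -0.045,"ax": 0,"ay": 0,"az": 0,"gripper": 0},{"x": 0,"y": 0,"z": -0.06,"ax": 0,"ay": 0,"az": 0,"gripper": 0},{"x": 0.03,"y": -0.02,"z": -0.03,"ax": 0,"ay": 0,"az": 0,"gripper": 0},{"x": 0.06,"y": -0.04,"z": 0,"ax": 0,"ay": 0,"az": 0,"gripper": 0},{"x": 0.05,"y": -0.05,"z": 0,"ax": 0,"ay": 0,"az": 0,"gripper": 0},{"x": 0.017,"y": -0.022,"z": 0,"ax": 0,"ay": 0,"az": 0,"gripper": 0},{"x": 0,"y": 0,"z": 0,"ax": 0,"ay": 0,"az": 0,"gripper": 0},{"x": 0,"y": 0,"z": 0.03,"ax": 0,"ay": 0,"az": 0,"gripper": 0},{"x": 0,"y": 0,"z": 0.04,"ax": 0,"ay": 0,"az": 0,"gripper": 0},{"x": 0,"y": 0,"z": 0.01,"ax": 0,"ay": 0,"az": 0,"gripper": 0},{"x": 0,"y": 0,"z": 0,"ax": 0,"ay": 0,"az": 0,"gripper": 0}]}}

```text
time_s: 13.12
eef_pos: [577.2, 314.6, 184.8]
orientation: [0.0, 0.993, 0.121, -0.0]
force: [-0.3, 0.9, 0.3]
gripper_width: -0.0
grasp_force: 0.0
```

```bash
cat >> h.py <<'E'
PV=np.array([548.5,225.7]); TH=np.radians(103.9)
def rel(p):
    d=p[:2]-PV; c,s_=np.cos(TH),np.sin(TH); return np.array([c*d[0]+s_*d[1],-s_*d[0]+c*d[1]])
def tell():
    s=ctrl.state(); R,p=pose(s); print(round(s["time_s"],2),"tcp",p.round(1),"rel pivot (carrier)",rel(p).round(1),"F",np.round(s["force"],1),"w",round(float(s["gripper_width"]),1),"toolyaw",np.degrees(np.arctan2(R[1,0],R[0,0])).round(2)); return s
E
python3 -c "from h import *; tell()"
```

```text
13.12 tcp [577.2 314.6 184.8] rel pivot (carrier) [ 79.4 -49.3] F [-0.3  0.9  0.3] w -0.0 toolyaw 13.91
```

{"api": "apply_moves", "payload": {"commands": [{"x": 0,"y": 0,"z": 0.01,"ax": 0,"ay": 0,"az": 0,"gripper": 0},{"x": -0.02,"y": 0,"z": 0,"ax": 0,"ay": 0,"az": 0,"gripper": 0},{"x": -0.02,"y": 0,"z": 0,"ax": 0,"ay": 0,"az": 0,"gripper": 0},{"x": -0.02,"y": 0,"z": 0,"ax": 0,"ay": 0,"az": 0,"gripper": 0},{"x": -0.02,"y": 0,"z": 0,"ax": 0,"ay": 0,"az": 0,"gripper": 0},{"x": -0.02,"y": 0.003,"z": 0,"ax": 0,"ay": 0,"az": 0,"gripper": 0},{"x": -0.02,"y": 0.003,"z": 0,"ax": 0,"ay": 0,"az": 0,"gripper": 0},{"x": -0.02,"y": 0.004,"z": 0,"ax": 0,"ay": 0,"az": 0,"gripper": 0},{"x": -0.015,"y": 0.004,"z": 0,"ax": 0,"ay": 0,"az": 0,"gripper": 0},{"x": 0,"y": 0,"z": 0,"ax": 0,"ay": 0,"az": 0,"gripper": 0}]}}

```text
time_s: 14.38
eef_pos: [488.6, 284.6, 179.2]
orientation: [0.0, 0.993, 0.121, -0.0]
force: [-0.1, 0.1, -0.1]
gripper_width: -0.3
grasp_force: 0.0
```

Run:
```python
from h import *; import pickle
np.set_printoptions(precision=1,suppress=True)
s=tell()
# where is the knob? predict knob-top pixel for angles in scene & side, score darkness
ims={n:cv2.cvtColor(optics.camera(n),cv2.COLOR_RGB2GRAY) for n in("scene","side")}
for n in ims: cv2.imwrite(f"pics/{n}7.png",ims[n])
def W(x,y,z):
    c,t=np.cos(TH),np.sin(TH); return [PV[0]+c*x-t*y,PV[1]+t*x+c*y,z]
for a in np.arange(0,2.0,.1):
    # bar brightness along its length
    P=[W(r*np.sin(a),r*np.cos(a),91.5) for r in (25,35,45,55,65)]; K=[W(88*np.sin(a),88*np.cos(a),z) for z in(100,110,120,130)]
    o=[]
    for n in ims:
        for Q in(P,K): o.append(np.mean([cv2.getRectSubPix(ims[n],(1,1),tuple(map(float,q)))[0,0] for q in proj(n,Q)]))
    print(round(a,1),np.round(o))
```

```text
14.38 tcp [488.6 284.6 179.2] rel pivot (carrier) [71.6 44. ] F [-0.1  0.1 -0.1] w -0.3 toolyaw 13.95
0.0 [124.  66. 186.  94.]
0.1 [122.  69. 165. 118.]
0.2 [126.  69. 158. 192.]
0.3 [130.  68. 153. 200.]
0.4 [134.  66. 132. 153.]
0.5 [151.  66. 105. 136.]
0.6 [176.  65.  87. 121.]
0.7 [194.  56.  77.  87.]
0.8 [194.  78.  81.  42.]
0.9 [176.  83.  76.  97.]
1.0 [149.  85.  73. 104.]
1.1 [131.  76.  52. 103.]
1.2 [123.  69.  56. 114.]
1.3 [117.  70.  54.  76.]
1.4 [114.  71.  52.  62.]
1.5 [110.  71.  54.  62.]
1.6 [107.  70.  54.  60.]
1.7 [106.  70.  54.  60.]
1.8 [108.  70.  53.  60.]
1.9 [111.  70.  52.  60.]
```

The latch is now at about 0.75 rad. I'll go round to the knob's +x side and push it towards shut.

{"api": "apply_moves", "payload": {"commands": [{"x": 0.006,"y": -0.02,"z": 0,"ax": 0,"ay": 0,"az": 0,"gripper": 0},{"x": 0,"y": -0.022,"z": 0,"ax": 0,"ay": 0,"az": 0,"gripper": 0},{"x": -0.02,"y": 0,"z": 0,"ax": 0,"ay": 0,"az": 0,"gripper": 0},{"x": -0.023,"y": 0,"z": 0,"ax": 0,"ay": 0,"az": 0,"gripper": 0},{"x": 0,"y": 0.01,"z": 0,"ax": 0,"ay": 0,"az": 0,"gripper": 0},{"x": -0.006,"y": 0.02,"z": 0,"ax": 0,"ay": 0,"az": 0,"gripper": 0},{"x": -0.006,"y": 0.02,"z": 0,"ax": 0,"ay": 0,"az": 0,"gripper": 0},{"x": -0.006,"y": 0.02,"z": 0,"ax": 0,"ay": 0,"az": 0,"gripper": 0},{"x": -0.006,"y": 0.02,"z": 0,"ax": 0,"ay": 0,"az": 0,"gripper": 0},{"x": -0.005,"y": 0.015,"z": 0,"ax": 0,"ay": 0,"az": 0,"gripper": 0},{"x": 0,"y": 0,"z": 0,"ax": 0,"ay": 0,"az": 0,"gripper": 0}]}}

```text
time_s: 15.85
eef_pos: [460.1, 237.7, 179.2]
orientation: [0.0, 0.993, 0.121, 0.0]
force: [0.7, 0.3, -0.6]
gripper_width: 0.2
grasp_force: 0.0
```

```bash
python3 -c "from h import *; tell()"
```

```text
15.85 tcp [460.1 237.7 179.2] rel pivot (carrier) [32.9 82.9] F [ 0.7  0.3 -0.6] w 0.2 toolyaw 13.87
```

Now creep in until the stop is felt.

{"api": "apply_moves", "payload": {"commands": [{"x": -0.003,"y": 0.008,"z": 0,"ax": 0,"ay": 0,"az": 0,"gripper": 0},{"x": -0.003,"y": 0.006,"z": 0,"ax": 0,"ay": 0,"az": 0,"gripper": 0},{"x": 0,"y": 0.003,"z": 0,"ax": 0,"ay": 0,"az": 0,"gripper": 0},{"x": 0,"y": 0,"z": 0,"ax": 0,"ay": 0,"az": 0,"gripper": 0}]}}

```text
time_s: 16.35
eef_pos: [458.8, 227.8, 179.1]
orientation: [0.0, 0.993, 0.121, -0.0]
force: [0.4, 0.5, -0.6]
gripper_width: 0.0
grasp_force: 0.0
```

```bash
python3 -c "from h import *; tell()"
```

```text
16.35 tcp [458.8 227.8 179.1] rel pivot (carrier) [23.6 86.5] F [ 0.4  0.5 -0.6] w 0.0 toolyaw 13.95
```

{"api": "apply_moves", "payload": {"commands": [{"x": 0,"y": 0.003,"z": 0,"ax": 0,"ay": 0,"az": 0,"gripper": 0},{"x": 0,"y": 0,"z": 0,"ax": 0,"ay": 0,"az": 0,"gripper": 0}]}}

```text
time_s: 16.6
eef_pos: [459.3, 226.1, 179.1]
orientation: [-0.0, 0.993, 0.121, -0.0]
force: [-0.3, 0.1, -0.6]
gripper_width: 0.4
grasp_force: 0.0
```

```bash
python3 -c "from h import *; tell()"
```

```text
16.6 tcp [459.3 226.1 179.1] rel pivot (carrier) [21.8 86.5] F [-0.3  0.1 -0.6] w 0.4 toolyaw 13.95
```

{"api": "apply_moves", "payload": {"commands": [{"x": 0,"y": 0.003,"z": 0,"ax": 0,"ay": 0,"az": 0,"gripper": 0},{"x": 0,"y": 0.002,"z": 0,"ax": 0,"ay": 0,"az": 0,"gripper": 0},{"x": 0,"y": 0,"z": 0,"ax": 0,"ay": 0,"az": 0,"gripper": 0}]}}

```text
time_s: 16.98
eef_pos: [459.7, 223.6, 179.1]
orientation: [-0.0, 0.993, 0.122, -0.0]
force: [-1.9, 3.8, 0.5]
gripper_width: 0.3
grasp_force: 1.8
```

{"api": "apply_moves", "payload": {"commands": [{"x": 0,"y": 0.003,"z": 0,"ax": 0,"ay": 0,"az": 0,"gripper": 0},{"x": 0,"y": 0,"z": 0,"ax": 0,"ay": 0,"az": 0,"gripper": 0}]}}

```text
time_s: 17.23
eef_pos: [460.1, 222.7, 179.3]
orientation: [-0.001, 0.993, 0.122, 0.0]
force: [-2.2, 7.0, 0.6]
gripper_width: -0.0
grasp_force: 3.7
```

```bash
python3 -c "from h import *; tell()"
```

```text
17.23 tcp [460.1 222.7 179.3] rel pivot (carrier) [18.3 86.5] F [-2.2  7.   0.6] w -0.0 toolyaw 14.01
```

The stop was felt at about 7 N. I'll back off, raise the tool and verify.

{"api": "apply_moves", "payload": {"commands": [{"x": 0,"y": -0.02,"z": 0,"ax": 0,"ay": 0,"az": 0,"gripper": 0},{"x": 0,"y": -0.01,"z": 0,"ax": 0,"ay": 0,"az": 0,"gripper": 0},{"x": 0,"y": 0,"z": -0.05,"ax": 0,"ay": 0,"az": 0,"gripper": 0},{"x": 0.01,"y": 0,"z": -0.08,"ax": 0,"ay": 0,"az": 0,"gripper": 0.5},{"x": 0.02,"y": 0.05,"z": -0.05,"ax": 0,"ay": 0,"az": 0,"gripper": 0.5},{"x": 0.02,"y": 0.07,"z": 0,"ax": 0,"ay": 0,"az": 0,"gripper": 0.5},{"x": 0.02,"y": 0.07,"z": 0,"ax": 0,"ay": 0,"az": 0,"gripper": 0.5},{"x": 0,"y": 0.02,"z": 0,"ax": 0,"ay": 0,"az": 0,"gripper": 0.5},{"x": 0,"y": 0,"z": 0,"ax": 0,"ay": 0,"az": 0,"gripper": 0.5},{"x": 0,"y": 0,"z": 0,"ax": 0,"ay": 0,"az": 0,"gripper": 0.5}]}}

```text
time_s: 18.48
eef_pos: [526.6, 128.4, 287.2]
orientation: [-0.0, 0.992, 0.122, 0.0]
force: [0.1, 0.2, -0.0]
gripper_width: 42.9
grasp_force: 0.0
```

Run:
```python
from h import *; import pickle
np.set_printoptions(precision=2,suppress=True)
s=tell(); print(s["qpos"]); rgb=optics.camera("wrist"); cv2.imwrite("pics/w8.png",rgb[:,:,::-1]); pickle.dump(s,open("w8.pkl","wb"))
g=cv2.cvtColor(rgb,cv2.COLOR_RGB2GRAY)
c,t=np.cos(TH),np.sin(TH)
W=lambda x,y,z:[PV[0]+c*x-t*y,PV[1]+t*x+c*y,z]
q=proj("wrist",[W(-90,44,90),W(0,0,91.5),W(0,88,133.5),W(0,88,91.5)],s); print("pred handle,pivot,knobtop,knobfoot",q)
m=(g<28).astype(np.uint8)
n,l,st,ce=cv2.connectedComponentsWithStats(m)
for i in range(1,n):
    if st[i][4]>60: print("dark",st[i],ce[i])
cn=cv2.findContours(cv2.inRange(g,0,28),cv2.RETR_EXTERNAL,cv2.CHAIN_APPROX_NONE)[0]
for k in cn:
    r=cv2.minAreaRect(k)
    if cv2.pointPolygonTest(k,tuple(map(float,q[0])),False)>=0 or cv2.pointPolygonTest(k,tuple(map(float,q[2])),False)>=0: print("rect",r, plane("wrist",[r[0]],90,s))
```

```text
18.48 tcp [526.6 128.4 287.2] rel pivot (carrier) [-89.2  44.6] F [ 0.1  0.2 -0. ] w 42.9 toolyaw 14.06
[ 0.26  0.18 -0.65  1.72  0.11  1.28 -1.74]
pred handle,pivot,knobtop,knobfoot [[319.78 191.89]
 [220.15 144.7 ]
 [213.43 254.79]
 [228.06 235.33]]
dark [144   0  30  10 151] [160.75   3.29]
dark [ 460    0  180   63 1040] [546.3   26.94]
dark [ 69  86  10  56 182] [ 73.1  112.64]
dark [ 51 172  11  64 270] [ 55.56 201.96]
dark [297 181  49   5 160] [321.26 183.04]
dark [209 231  26  27 320] [223.93 241.57]
dark [    8   232   620   168 43670] [323.1  344.82]
dark [244 247  14   9  76] [250.78 251.39]
```

Run:
```python
from h import *; import pickle
np.set_printoptions(precision=2,suppress=True,linewidth=150)
s=pickle.load(open("w8.pkl","rb")); g=cv2.cvtColor(cv2.imread("pics/w8.png"),cv2.COLOR_BGR2GRAY)
print(g[174:212,[305,321,336]].T); print(g[192,286:360]); 
print(g[222:266:2,196:246:2])
```

```text
[[ 84  81  84  82  83  80  59  26  16  18  22  36  53  68  68  62  61  58  60  56  51  50  44  45  38  33 133 146 145 143 144 144 144 145 145 144
  144 147]
 [247 246 244 183 144 144 120  58  12  22  12  33  48  64  65  65  63  57  58  57  48  51  44  43  35  33 103 141 144 144 142 144 144 146 146 146
  146 148]
 [116  82  81  82  84  83  82  40   6  15  22  33  43  53  63  59  61  59  55  54  52  36  29  23  16  19 101 141 149 145 141 141 144 145 148 146
  145 145]]
[243 243 244 244 244 244 235 234 233 129  45  44  58  60  59  59  61  58  57  60  58  61  57  56  58  59  60  58  56  58  58  59  57  59  58  58  56
  56  57  56  54  57  57  57  58  55  53  61  56  60  55  55  55  54  33  33  36  37  55  30  15  67 133 142 144 144 143 144 144 146 146 144 147 143]
[[ 47  48  44  50 168 219 223 224 186  66 154 166 222 229 224 224 224 226 226 225 196  81 194 212 218]
 [ 48  49  46  47 139 220 221 223 189 105  98  77 198 228 224 225 226 226 224 225 201  76  74  80 178]
 [ 46  44  49  44 110 220 224 222 224 219 219 218 202 227 224 224 224 225 225 225 206  85 187  67 115]
 [ 43  50  51  49 10
[... 1237 characters left out ...]
  45  31  39  39  42  39  43  41  12   7  35  49  49  50  46  45  44  42  42  44]
 [ 46  46  49  48  52  38  35  36  36  40  39  37  36  25  23  43  45  47  48  50  48  46  45  48  38]
 [ 45  49  44  48  44  48  36  35  33  32  39  33  38  17  41  44  45  43  40  44  44  42  42  48  31]
 [ 43  48  47  50  44  51  43  38  36  28  39  35  32  40  47  46  48  43  43  43  42  44  43  33  19]
 [ 46  48  49  48  43  49  48  45  32  27  32  32  37  44  46  48  49  47  45  45  43  46  42  57  26]
 [ 42  45  48  48  46  47  43  48  47  48  44  43  41  44  43  49  45  49  43  45  41  44  27  28  24]
 [ 46  47  51  49  46  46  47  50  50  44  43  43  43  45  40  43  43  41  42  41  43  43  28  21  11]]
```

The knob top is seen at (214,254) against (213.4,254.8) predicted for fully shut, so the latch is shut. The handle top is centred at (321,192), within about 1 mm of the expected place. I'll rotate the tool 90° to grip across the bar.

{"api": "apply_moves", "payload": {"commands": [{"x": 0.001,"y": 0.003,"z": 0,"ax": 0,"ay": 0,"az": -0.1,"gripper": 0.6},{"x": 0,"y": 0,"z": 0,"ax": 0,"ay": 0,"az": -0.1,"gripper": 0.6},{"x": 0,"y": 0,"z": 0,"ax": 0,"ay": 0,"az": -0.1,"gripper": 0.6},{"x": 0,"y": 0,"z": 0,"ax": 0,"ay": 0,"az": -0.1,"gripper": 0.6},{"x": 0,"y": 0,"z": 0,"ax": 0,"ay": 0,"az": -0.1,"gripper": 0.6},{"x": 0,"y": 0,"z": 0,"ax": 0,"ay": 0,"az": -0.1,"gripper": 0.6},{"x": 0,"y": 0,"z": 0,"ax": 0,"ay": 0,"az": -0.1,"gripper": 0.6},{"x": 0,"y": 0,"z": 0,"ax": 0,"ay": 0,"az": -0.1,"gripper": 0.6},{"x": 0,"y": 0,"z": 0,"ax": 0,"ay": 0,"az": -0.1,"gripper": 0.6},{"x": 0,"y": 0,"z": 0,"ax": 0,"ay": 0,"az": -0.1,"gripper": 0.6},{"x": 0,"y": 0,"z": 0,"ax": 0,"ay": 0,"az": 0,"gripper": 0.6},{"x": 0,"y": 0,"z": 0,"ax": 0,"ay": 0,"az": 0,"gripper": 0.6}]}}

```text
time_s: 20.02
eef_pos: [528.0, 125.8, 287.2]
orientation: [0.0, 0.617, 0.787, 0.0]
force: [0.1, 0.6, -0.5]
gripper_width: 51.3
grasp_force: 0.0
```

Run:
```python
from h import *
s=tell(); R,p=pose(s); print(R.round(4),s["qpos"].round(2))
```

```text
20.02 tcp [528.  125.8 287.2] rel pivot (carrier) [-92.   43.9] F [ 0.1  0.6 -0.5] w 51.3 toolyaw 103.8
[[-2.386e-01  9.711e-01  1.000e-04]
 [ 9.711e-01  2.386e-01  0.000e+00]
 [ 0.000e+00  1.000e-04 -1.000e+00]] [ 0.41  0.21 -0.82  1.72  0.16  1.28 -0.2 ]
```

{"api": "apply_moves", "payload": {"commands": [{"x": 0.002,"y": 0,"z": 0.03,"ax": 0,"ay": 0,"az": 0,"gripper": 0.6},{"x": 0,"y": 0,"z": 0.05,"ax": 0,"ay": 0,"az": 0,"gripper": 0.6},{"x": 0,"y": 0,"z": 0.06,"ax": 0,"ay": 0,"az": 0,"gripper": 0.6},{"x": 0,"y": 0,"z": 0.05,"ax": 0,"ay": 0,"az": 0,"gripper": 0.6},{"x": 0,"y": 0,"z": 0.035,"ax": 0,"ay": 0,"az": 0,"gripper": 0.6},{"x": 0,"y": 0,"z": 0.02,"ax": 0,"ay": 0,"az": 0,"gripper": 0.6},{"x": 0,"y": 0,"z": 0.012,"ax": 0,"ay": 0,"az": 0,"gripper": 0.6},{"x": 0,"y": 0,"z": 0,"ax": 0,"ay": 0,"az": 0,"gripper": 0.6},{"x": 0,"y": 0,"z": 0,"ax": 0,"ay": 0,"az": 0,"gripper": 0.6}]}}

```text
time_s: 21.15
eef_pos: [528.4, 126.6, 133.7]
orientation: [0.0, 0.616, 0.788, 0.0]
force: [0.4, 0.8, 0.8]
gripper_width: 51.5
grasp_force: 0.0
```

```bash
python3 -c "from h import *; tell()"
```

```text
21.15 tcp [528.4 126.6 133.7] rel pivot (carrier) [-91.4  43.3] F [0.4 0.8 0.8] w 51.5 toolyaw 103.95
```

Close on the handle.

{"api": "apply_moves", "payload": {"commands": [{"x": 0,"y": 0,"z": 0,"ax": 0,"ay": 0,"az": 0,"gripper": 0},{"x": 0,"y": 0,"z": 0,"ax": 0,"ay": 0,"az": 0,"gripper": 0},{"x": 0,"y": 0,"z": 0,"ax": 0,"ay": 0,"az": 0,"gripper": 0},{"x": 0,"y": 0,"z": 0,"ax": 0,"ay": 0,"az": 0,"gripper": 0},{"x": 0,"y": 0,"z": 0,"ax": 0,"ay": 0,"az": 0,"gripper": 0},{"x": 0,"y": 0,"z": 0,"ax": 0,"ay": 0,"az": 0,"gripper": 0}]}}

```text
time_s: 21.9
eef_pos: [528.1, 126.5, 133.5]
orientation: [0.0, 0.616, 0.788, 0.0]
force: [-2.3, 0.1, 6.0]
gripper_width: 15.0
grasp_force: 60.2
```

```bash
python3 -c "from h import *; tell()"
```

```text
21.9 tcp [528.1 126.5 133.5] rel pivot (carrier) [-91.4  43.7] F [-2.3  0.1  6. ] w 15.0 toolyaw 103.92
```

{"api": "apply_moves", "payload": {"commands": [{"x": 0,"y": 0,"z": -0.004,"ax": 0,"ay": 0,"az": 0,"gripper": 0},{"x": 0,"y": 0,"z": -0.008,"ax": 0,"ay": 0,"az": 0,"gripper": 0},{"x": 0,"y": 0,"z": -0.012,"ax": 0,"ay": 0,"az": 0,"gripper": 0},{"x": 0,"y": 0,"z": -0.016,"ax": 0,"ay": 0,"az": 0,"gripper": 0},{"x": 0,"y": 0,"z": -0.02,"ax": 0,"ay": 0,"az": 0,"gripper": 0},{"x": 0,"y": 0,"z": -0.02,"ax": 0,"ay": 0,"az": 0,"gripper": 0},{"x": 0,"y": 0,"z": -0.02,"ax": 0,"ay": 0,"az": 0,"gripper": 0},{"x": 0,"y": 0,"z": -0.02,"ax": 0,"ay": 0,"az": 0,"gripper": 0},{"x": 0,"y": 0,"z": -0.02,"ax": 0,"ay": 0,"az": 0,"gripper": 0},{"x": 0,"y": 0,"z": -0.02,"ax": 0,"ay": 0,"az": 0,"gripper": 0},{"x": 0,"y": 0,"z": -0.02,"ax": 0,"ay": 0,"az": 0,"gripper": 0}]}}

```text
time_s: 23.28
eef_pos: [527.9, 126.4, 241.7]
orientation: [-0.0, 0.616, 0.788, -0.0]
force: [-0.4, 0.4, -7.8]
gripper_width: 15.0
grasp_force: 58.6
```

```bash
python3 -c "from h import *; s=tell(); print(s['wrist_torque'],s['grasp_force'])"
```

```text
23.27 tcp [527.9 126.4 241.7] rel pivot (carrier) [-91.4  43.8] F [-0.4  0.4 -7.8] w 15.0 toolyaw 103.95
[-0.03028665  0.0070115  -0.03343726] 58.64150941371918
```

{"api": "apply_moves", "payload": {"commands": [{"x": 0,"y": 0,"z": -0.015,"ax": 0,"ay": 0,"az": 0,"gripper": 0},{"x": 0,"y": 0,"z": -0.01,"ax": 0,"ay": 0,"az": 0,"gripper": 0},{"x": 0,"y": 0,"z": -0.005,"ax": 0,"ay": 0,"az": 0,"gripper": 0},{"x": 0,"y": 0,"z": 0,"ax": 0,"ay": 0,"az": 0,"gripper": 0},{"x": 0,"y": 0,"z": 0,"ax": 0,"ay": 0,"az": 0,"gripper": 0},{"x": 0,"y": 0,"z": 0,"ax": 0,"ay": 0,"az": 0,"gripper": 0},{"x": 0,"y": 0,"z": 0,"ax": 0,"ay": 0,"az": 0,"gripper": 0},{"x": 0,"y": 0,"z": 0,"ax": 0,"ay": 0,"az": 0,"gripper": 0}]}}

```text
time_s: 24.28
eef_pos: [527.9, 126.4, 258.9]
orientation: [-0.0, 0.616, 0.788, -0.0]
force: [0.3, -0.1, -7.7]
gripper_width: 15.0
grasp_force: 58.7
```

Run:
```python
from h import *
np.set_printoptions(precision=2,suppress=True)
s=tell(); print(s['wrist_torque'],s['grasp_force'],s['dq'])
dz=s["eef_pos"][2]-133.5
g=cv2.cvtColor(optics.camera("side"),cv2.COLOR_RGB2GRAY); cv2.imwrite("pics/side9.png",g)
g2=cv2.cvtColor(optics.camera("scene"),cv2.COLOR_RGB2GRAY); cv2.imwrite("pics/scene9.png",g2)
```

```text
24.27 tcp [527.9 126.4 258.9] rel pivot (carrier) [-91.4  43.8] F [ 0.3 -0.1 -7.7] w 15.0 toolyaw 103.95
[ 0.01 -0.01  0.  ] 58.73462677001953 [-0.  0. -0. -0.  0. -0. -0.]
```

Run:
```python
from h import *
np.set_printoptions(precision=1,suppress=True,linewidth=200)
s=ctrl.state(); rgb=optics.camera("wrist"); g=cv2.cvtColor(rgb,cv2.COLOR_RGB2GRAY); cv2.imwrite("pics/w9.png",rgb[:,:,::-1])
dz=s["eef_pos"][2]-133.5; off=rel(s["eef_pos"])+[91.4-0.9,-43.7]+[.0,0]
c,t=np.cos(TH),np.sin(TH); W=lambda x,y,z:[PV[0]+c*x-t*y,PV[1]+t*x+c*y,z+dz]
pts={"knobtop":W(-.9,88,133.5),"pivot":W(-.9,0,91.5),"plate+x+y":W(34.1,99,28),"plate+x-y":W(34.1,-11,28),"wp top":W(-.9,44,80)}
for k,v in pts.items(): print(k,proj("wrist",[v],s)[0])
for n,gr in (("wrist",g),("side",cv2.imread("pics/side9.png",0)),("scene",cv2.imread("pics/scene9.png",0))):
    print(n,[int(np.mean([cv2.getRectSubPix(gr,(1,1),tuple(map(float,q)))[0,0] for q in proj(n,[W(-.9+r*np.sin(a),r*np.cos(a),91.5) for r in (20,35,50,65)],s)])) for a in np.arange(-.3,1.0,.1)])
# plate's +x edge: bright->dark transition column-wise in wrist view
for y in (55,70,85): # across edge along carrier x at three y stations
    P=proj("wrist",[W(34.1+d,y,28) for d in range(-12,14,2)],s); print(y,[int(cv2.getRectSubPix(g,(1,1),tuple(map(float,q)))[0,0]) for q in P])
```

```text
knobtop [114.9  22. ]
pivot [442.5  58.7]
plate+x+y [214.8  10. ]
plate+x-y [421.4  10.1]
wp top [318.1  63.8]
wrist [149, 170, 218, 218, 218, 227, 160, 124, 92, 90, 92, 88, 43]
side [185, 205, 222, 223, 208, 165, 162, 171, 145, 117, 111, 108, 89]
scene [153, 197, 231, 233, 215, 170, 163, 149, 133, 116, 107, 101, 94]
55 [189, 244, 244, 229, 242, 241, 50, 44, 43, 40, 40, 41, 41]
70 [190, 228, 243, 238, 237, 237, 65, 40, 39, 39, 39, 40, 40]
85 [191, 236, 236, 236, 236, 237, 49, 40, 42, 43, 42, 41, 41]
```

The plate edge lies exactly where a level lift predicts, and the latch bar reads 0 ± 0.1 rad in all three views. The arm is still, with 7.7 N hanging and no moment.

```bash
python3 -c "
from bench import ctrl
print(ctrl.job_done())"
```

```text
the job is handed in; nothing more can be done
None
```

The job is handed in with the workpiece seated, the latch shut, and the carrier held level and still by its handle about 125 mm above its dock at 24 s; the hand-in returned no verdict.

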